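# Take the faulty relay module off its keyhole mount

## Robot

A 7-joint arm with a two-finger parallel gripper is mounted at the origin on the work surface. World frame = base frame: x ahead of the robot, y to its left, z up, the work surface at z = 0. Lengths are in m, angles in rad, forces in N, time in s.
With the tool pointing down it reaches from about 0.35 to 0.775 m from the base axis. Payload 3.1 kg.
Tool frame: the origin (TCP) lies at the very end of the fingers, on their centre line; the grasp point (between the pads) lies 19 mm behind it (robot.grasp_offset is the distance from the TCP to the grasp point, in m); z points along the fingers, y is the line along which they close (so a half turn about z gives the same grasp; the last joint's range is limited). The gripper opens to 85 mm and grips with 20 to 120 N. Pads are 22 mm wide; open, the fingers measure 114 mm over their backs; the gripper's body (76 mm by 85 mm) begins 54 mm behind the grasp point. The pads swing forward as they close: fully open they stand 13 mm farther back than shut.
Start: joints at [1.069, 0.311, 0.014, 1.512, -0.004, 1.319, -0.027], TCP at [0.244, -0.493, 0.231] pointing down, gripper open.
Joint ranges: [-2.7, 2.7], [-0.3, 1.91], [-1.27, 1.3], [0.12, 2.57], [-1.44, 4.58], [0.2, 2.03], [-3.05, 3.05]. Speed limits (rad/s): [2.79, 2.79, 3.14, 3.14, 3.14, 3.14, 3.14].

## Interface

Orientations are given as a rotation vector (axis times angle).
In Python, from cell import robot gives the robot as it stands.
- The arm moves only by the tool move_arm, never from a script. Its argument "commands" is a list of rows, each a list of 3 entries, a list of its own where there are three numbers: the shift along the tool's x, y, z in m, then the turn, a rotation vector about the tool's x, y, z in degrees, then the opening in per cent of the stroke, from 0 (shut) to 100 (fully open). A call has 1 to 10 rows; each row shifts and turns the commanded pose from where the row before left it, along the tool's axes as they then stand; what a row does not reach is not made up. A row lasts 1/12 s, in which the tool goes at most 41.7 mm and 7.16 degrees, less where a joint would pass 70% of its speed; a pose out of reach is approached as far as the arm can. A call with a gripper value outside its range is refused whole. The fingers move at their own pace and stop on an object; "squeeze" is the grip in N (left out, the last holds). Time passes only in rows, so rows that do not move let the fingers close. It gives the time, the measured TCP pose, the force, the opening and the grip force at its end, in the units of the state.
- robot.state(): the state, without advancing time (a new reading comes with each control period).
- robot.capture(name): name is "scene" or "side" or "wrist"; returns a dict with "frame" (400x640x3 uint8, red, green, blue), "mtx" (3x3 intrinsics, pixels), "extrinsics" (4x4, takes a point from world to camera coordinates). Camera axes: x right, y down, z forward; pixel columns grow to the right and rows downward; lengths in m; the calibration is good to about 2 mm. A picture is of the moment at which its call begins. There is no depth.
- robot.sign_off(): hands the job in; it is judged then, once.
The state is a dict: "time": time; "qpos": joint angles; "joint_velocities": joint speeds; "tau": joint torques, N m; "eef_pos": TCP position; "tool_rot": TCP orientation; "force": force on the tool from outside, world axes, zero at the start; "wrist_torque": the same for the moment, N m; "width": finger opening in m; "gripper_force": force on a finger pad.
Only numpy, scipy, OpenCV 4.12 (cv2) and the standard library are available. Lean on these libraries where they do the work, as an engineer would, in place of code of your own. Each camera call takes 0.05 s, during which the arm holds its last target. There are 200 camera calls.

## Task

One of the three relay modules hung on the mounting panel shows a red label: it is faulty. Slide it along its keyhole slot until the stud's head stands in the wide end, lift it off, and set it down (do not drop it) lying flat on its mounting plate in the blue tray. Leave the two green-labelled modules hung where they are.

Things in the scene. Friction and masses are not known exactly. Their poses are not given: they have to be found in the camera images.
- red_module: Faulty module, 0.3 kg: yellow plate 147 (x) x 50 (y) x 4 mm flat on the panel; on it a black housing 70 (x) x 50 (y) mm, top 59 mm over the plate's underside, red label 52 x 36 mm on top. Grasp it across y. Origin: narrow end of the keyhole slot, plate's underside; z up. Plate spans x +17 to -130 mm, housing x -60 to -130 (centre -95); the rest is a bare ear with the slot. Swivels about its stud, only friction holds it.
- wide_hole (a point): Centre of the red module's wide slot end, 34 mm across, beside the housing, 36 mm along the module's -x from its origin (same axes). From it a slot 10 mm wide runs to the origin, where the stud stands at the start. Slide the module 36 mm along its own +x (ear first), flat on the panel, until the stud's head is in this hole (9 mm to spare all round), then lift straight up.
- panel: Metal mounting panel fixed flat on the table, 330 (x) x 380 (y) x 20 mm; origin centre of its underside, z up. Three studs at x = 30, y = -130, 0, 130 mm: stem 6 mm, dark head 16 mm wide, head underside 8 and top 12 mm over the panel's top (4 mm free over a module's plate). Grey duct 43 mm high from x = 122 mm; terminal row 35 mm high at x = -160 to -130 mm.
- green_a_cap (a point): Top centre of a bystander module of the same build as red_module but with a GREEN label, hung on another stud of the panel. The point lies 95 mm along the module's -x from its slot's narrow end and 61 mm above its plate's underside; same axes. It must stay hung where it is.
- green_b_cap (a point): Top centre of a bystander module of the same build as red_module but with a GREEN label, hung on another stud of the panel. The point lies 95 mm along the module's -x from its slot's narrow end and 61 mm above its plate's underside; same axes. It must stay hung where it is.
- tray: Open blue tray fixed on the table, to the left or right of the panel (a parts carton 70 mm high stands on the other side). Outside 240 mm (x) x 160 mm (y) x 30 mm high, walls and floor 5 mm thick (inside 230 x 150 mm). Origin: centre of its underside, on the table; z is up.
There are look-alikes about, which are no part of the job. What is shaped like the red_module but orange or turquoise is not meant.

How it is judged:
By the outcome, as a careful person would: the job done as asked, in the order asked, and still so for the second after the job is handed in, with the robot touching nothing.
It also fails if it takes over 42 s, if anything falls off the work surface, if the arm or the gripper's body presses on something with over 40 N, if the wrist force passes 120 N, or if a joint passes its speed limit or range.

## Working session

There is one attempt and no reset: what is moved stays moved. The work goes in short steps, Python scripts to look and compute and a tool call to move; the robot and the scene stay as the last step left them, time stands still between calls to the robot, and variables do not carry over. Pictures are saved under pics/ and viewed, at most 10 in all, crops included, and the job is handed in when it is done.

Besides the shell and the picture viewer there is one more tool, called as name(argument=value, ...) on one line, values as JSON. move_arm: Moves the arm, as the interface text tells. Its arguments: {"type":"object","properties":{"commands":{"type":"array"},"squeeze":{"type":"number"}},"required":["commands"]}

```bash
ls; mkdir -p pics; python3 - <<'E'
from cell import robot
import cv2,pickle
s=robot.state();print({k:s[k] for k in('time','eef_pos','tool_rot','force','width')})
d={}
for n in('scene','side'):
    d[n]=robot.capture(n);cv2.imwrite(f'pics/{n}0.png',d[n]['frame'][:,:,::-1])
    print(n,d[n]['mtx'],d[n]['extrinsics'])
pickle.dump(d,open('d0.pkl','wb'))
E
```

```text
pics
{'time': 0.0, 'eef_pos': array([ 0.24378461, -0.4922229 ,  0.23021407]), 'tool_rot': array([-3.05670667e+00, -7.15539816e-01,  9.49115363e-04]), 'force': array([ 0.16647443, -0.61704251, -0.81939795]), 'width': 0.08542947413626309}
scene [[400.24432384   0.         310.90564662]
 [  0.         400.24432384 201.43956562]
 [  0.           0.           1.        ]] [[ 0.83555081  0.54936169 -0.00752224 -0.35929275]
 [ 0.34373906 -0.53339213 -0.77287534 -0.04842703]
 [-0.4286004   0.64319093 -0.63451329  1.24753284]
 [ 0.          0.          0.          1.        ]]
side [[421.8176897    0.         322.10431508]
 [  0.         421.8176897  204.01474417]
 [  0.           0.           1.        ]] [[-0.77030234 -0.63740145  0.01880696  0.34496023]
 [-0.43795615  0.50737465 -0.74213568  0.23136311]
 [ 0.46349618 -0.57990547 -0.66998577  1.03660865]
 [ 0.          0.          0.          1.        ]]
```

View pics/scene0.png

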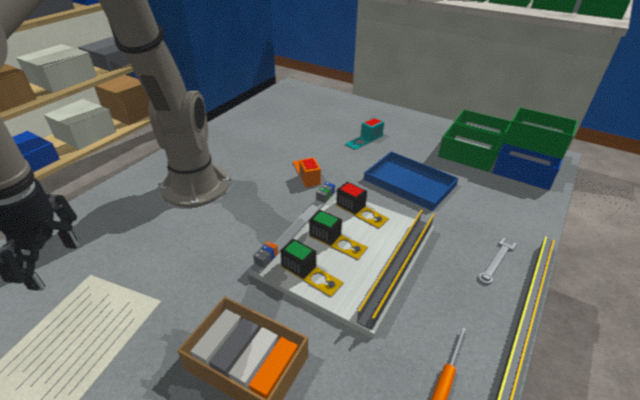

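View pics/side0.png

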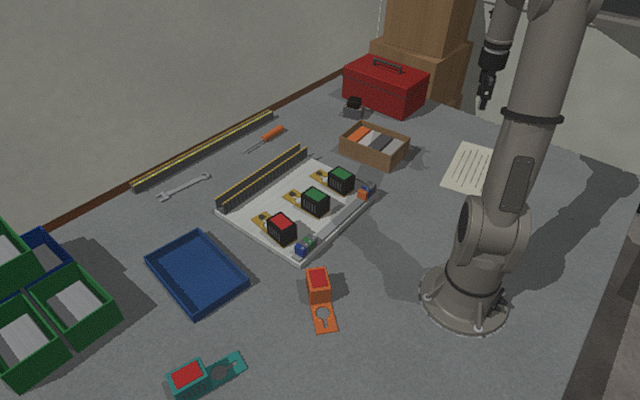

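The scene view shows the red module at (351,191), green ones at (325,222) and (298,254), and the blue tray at (411,180). The side view shows red at (282,222) and the tray at (197,273).

```bash
cat > h.py <<'E'
import numpy as np,cv2
def ray(c,px,z):
    E=c['extrinsics'];R=E[:3,:3];o=-R.T@E[:3,3]
    d=R.T@np.linalg.inv(c['mtx'])@np.array([px[0],px[1],1.])
    return o+d*(z-o[2])/d[2]
def proj(c,P):
    p=c['mtx']@(c['extrinsics']@np.append(P,1))[:3];return p[:2]/p[2]
def blobs(c,lo,hi,amin=40):
    h=cv2.cvtColor(c['frame'],cv2.COLOR_RGB2HSV)
    m=cv2.inRange(h,np.array(lo),np.array(hi))
    return [k for k in cv2.findContours(m,cv2.RETR_EXTERNAL,cv2.CHAIN_APPROX_NONE)[0] if cv2.contourArea(k)>amin]
def rect(c,k,z):
    P=np.array([ray(c,p[0],z)[:2] for p in k],np.float32)*1000
    r=cv2.minAreaRect(P);return np.round(r[0],1),np.round(r[1],1),round(r[2],1)
E
python3 - <<'E'
import pickle
from h import *
d=pickle.load(open('d0.pkl','rb'))
for n in d:
    c=d[n]
    for nm,lo,hi,z,a in(('red',(0,180,120),(6,255,255),.080,40),('green',(50,120,60),(80,255,255),.080,40),('yellow',(20,120,120),(32,255,255),.024,60),('blue',(105,140,60),(120,255,255),.03,800)):
        for k in blobs(c,lo,hi,a):
            m=k[:,0].mean(0)
            r=rect(c,k,z)
            if 100<m[0]<480 and 150<m[1]<330 and r[0][0]<900: print(n,nm,m.round(),*r)
E
```

```text
scene red [352. 189.] [462.8 154.4] [36.2 53.6] 82.3
scene red [309. 163.] [293.7 198.2] [31.6 50.7] 49.7
scene green [298. 250.] [ 468.4 -112.8] [38.9 55.8] 86.1
scene green [326. 219.] [465.7  12.1] [38.3 54.1] 89.4
scene yellow [323. 281.] [ 542.4 -119.5] [50.6 77.2] 85.9
scene yellow [349. 247.] [538.5   9.3] [50.8 77.5] 88.7
scene yellow [403. 266.] [677.2  48.2] [  7.3 389.6] 1.5
scene yellow [390. 260.] [644.2  48.3] [  6.6 388.8] 1.5
scene yellow [372. 217.] [535.3 141.9] [51.  77.7] 81.8
scene blue [410. 180.] [554.3 358.3] [187.5 244.6] 83.1
side green [315. 194.] [469.1   8.2] [34.  49.5] 88.4
side green [341. 173.] [ 472.4 -116.4] [37.  50.6] 87.0
side yellow [259. 223.] [543.9 154.8] [24.5 65.8] 78.7
side blue [186. 264.] [543.3 379.1] [162.1 255.1] 82.9
```

```bash
cat >> h.py <<'E'
from scipy.spatial.transform import Rotation as Ro
def go(s,P,yaw,half=None):
    """tool-axes shift (before turn) and turn to reach P with tool down, tool x along yaw (deg) or opposite."""
    R=Ro.from_rotvec(s['tool_rot'])
    for y in (yaw,yaw+180):
        T=Ro.from_euler('z',y,degrees=True)*Ro.from_rotvec([np.pi,0,0])
        print('yaw',y,'shift mm',(R.inv().apply(P-s['eef_pos'])*1000).round(1),'turn deg',np.degrees((R.inv()*T).as_rotvec()).round(2),
         'shift after turn',(T.inv().apply(P-s['eef_pos'])*1000).round(1))
E
python3 - <<'E'
from cell import robot
from h import *
s=robot.state();print(Ro.from_rotvec(s['tool_rot']).as_matrix().round(3))
go(s,np.array([.466,.156,.23]),-9)
E
```

```text
[[ 0.896  0.444 -0.001]
 [ 0.444 -0.896  0.002]
 [-0.    -0.002 -1.   ]]
yaw -9 shift mm [ 486.8 -482.4    1.3] turn deg [-0.11  0.04 35.35] shift after turn [ 1.181e+02 -6.751e+02  3.000e-01]
yaw 171 shift mm [ 486.8 -482.4    1.3] turn deg [-5.0000e-02 -1.5000e-01 -1.4465e+02] shift after turn [-1.181e+02  6.751e+02  3.000e-01]
```

move_arm(commands=[[[0.028, -0.028, 0], [0, 0, 0], 100], [[0.028, -0.028, 0], [0, 0, 0], 100], [[0.028, -0.028, 0], [0, 0, 0], 100], [[0.028, -0.028, 0], [0, 0, 0], 100], [[0.028, -0.028, 0], [0, 0, 0], 100], [[0.028, -0.028, 0], [0, 0, 0], 100], [[0.028, -0.028, 0], [0, 0, 0], 100], [[0.028, -0.028, 0], [0, 0, 0], 100], [[0.028, -0.028, 0], [0, 0, 0], 100], [[0.028, -0.028, 0], [0, 0, 0], 100]])

```text
time: 0.93
eef_pos: [0.3705, -0.1158, 0.2311]
tool_rot: [3.059, 0.716, -0.001]
force: [1.4, -0.1, 0.8]
width: 0.0852
gripper_force: 0.0
```

move_arm(commands=[[[0.028, -0.028, 0], [0, 0, 0], 100], [[0.028, -0.028, 0], [0, 0, 0], 100], [[0.028, -0.028, 0], [0, 0, 0], 100], [[0.028, -0.028, 0], [0, 0, 0], 100], [[0.028, -0.028, 0], [0, 0, 0], 100], [[0, 0, 0], [0, 0, 7.1], 100], [[0, 0, 0], [0, 0, 7.1], 100], [[0, 0, 0], [0, 0, 7.1], 100], [[0, 0, 0], [0, 0, 7.1], 100], [[0, 0, 0], [0, 0, 7], 100]])

```text
time: 1.77
eef_pos: [0.4336, 0.0699, 0.2308]
tool_rot: [3.131, -0.257, -0.002]
force: [0.5, -0.4, 0.3]
width: 0.0852
gripper_force: 0.0
```

```bash
python3 - <<'E'
from cell import robot
from h import *
s=robot.state();print(s['time'],s['eef_pos'],s['qpos'].round(2))
go(s,np.array([.466,.156,.23]),-9)
E
```

```text
1.7667 [0.43363221 0.06990508 0.2307752 ] [ 0.29  0.11 -0.53  1.77  0.06  1.27 -1.99]
yaw -9 shift mm [ 17.9 -90.2   0.7] turn deg [ 0.02  0.07 -0.38] shift after turn [ 18.5 -90.1   0.8]
yaw 171 shift mm [ 17.9 -90.2   0.7] turn deg [ 1.1000e-01 -4.0000e-02  1.7962e+02] shift after turn [-18.5  90.1   0.8]
```

move_arm(commands=[[[0.006, -0.03, 0], [0, 0, 0], 100], [[0.006, -0.03, 0], [0, 0, 0], 100], [[0.006, -0.03, 0], [0, 0, 0], 100], [[0, 0, 0], [0, 0, 0], 100], [[0, 0, 0], [0, 0, 0], 100], [[0, 0, 0], [0, 0, 0], 100]])

```text
time: 2.27
eef_pos: [0.4656, 0.1551, 0.2307]
tool_rot: [3.13, -0.248, -0.002]
force: [-0.4, -0.8, -0.2]
width: 0.0852
gripper_force: 0.0
```

```bash
python3 - <<'E'
from cell import robot
from h import *
import pickle
s=robot.state();print(s['time'],s['eef_pos'],s['qpos'].round(2))
c=robot.capture('wrist');pickle.dump(c,open('w1.pkl','wb'));cv2.imwrite('pics/w1.png',c['frame'][:,:,::-1])
for nm,lo,hi,z,a in(('red',(0,180,100),(6,255,255),.081,200),('green',(50,120,60),(80,255,255),.081,200),('yellow',(20,120,100),(32,255,255),.024,200),('blue',(105,140,60),(120,255,255),.03,2000)):
  for k in blobs(c,lo,hi,a): print(nm,k[:,0].mean(0).round(),*rect(c,k,z))
E
```

```text
2.2667 [0.46560327 0.15507576 0.2306976 ] [ 0.13  0.24 -0.59  1.65  0.14  1.3  -2.21]
red [ 35. 326.] [339.8 537.6] [48.5 33.6] 73.9
red [293. 316.] [298.8 214.9] [34.7 48.4] 50.9
red [322. 182.] [465.7 152.6] [35.  51.7] 81.7
green [341. 234.] [402. 140.] [35.7 12.2] 1.2
green [455. 159.] [467.9  11. ] [36.2 52.3] 87.8
green [579. 137.] [ 471.2 -113.4] [37.4 52.1] 85.8
yellow [321. 110.] [537.7 141.8] [49.9 77.9] 81.8
yellow [426. 109.] [508.5  11. ] [ 50.4 142.8] 88.7
yellow [536.  89.] [ 510.  -115.7] [ 52.6 146.4] 85.9
blue [122. 115.] [553.3 374. ] [158.8 238.4] 83.0
```

View pics/w1.png

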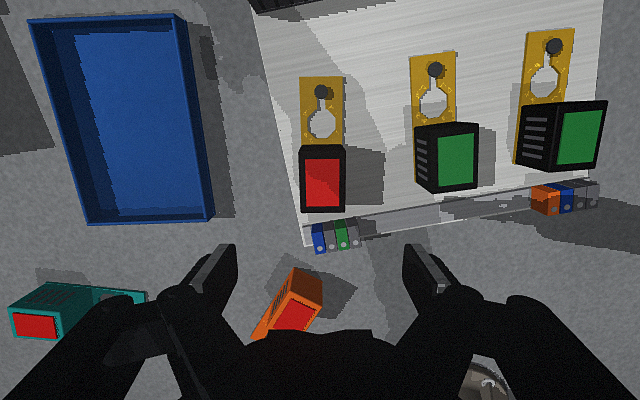

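The wrist view shows the red label at (322,182) with its ear above it and the stud head at (321,91), and the tray on the left at (122,115). The red label's centre is (466,153) mm and the module's yaw is -8.3°.

```bash
python3 - <<'E'
from cell import robot
from h import *
import pickle
c=pickle.load(open('w1.pkl','rb'))
print(ray(c,(321,92),.032),proj(c,[.559,.1387,.032]),proj(c,[.5234,.1439,.024]))
go(robot.state(),np.array([.4657,.1526,.033]),-8.3)
E
```

```text
[0.55876636 0.13838698 0.032     ] [320.6962156   91.83047942] [321.02413623 124.09814689]
yaw -8.3 shift mm [  0.5   1.5 197.8] turn deg [ 0.1   0.05 -0.84] shift after turn [  0.3   1.8 197.8]
yaw 171.7 shift mm [  0.5   1.5 197.8] turn deg [ 8.0000e-02 -1.5000e-01  1.7916e+02] shift after turn [ -0.3  -1.8 197.8]
```

move_arm(commands=[[[0, 0.002, 0], [0, 0, -0.8], 100], [[0, 0, 0.035], [0, 0, 0], 100], [[0, 0, 0.035], [0, 0, 0], 100], [[0, 0, 0.035], [0, 0, 0], 100], [[0, 0, 0.03], [0, 0, 0], 100], [[0, 0, 0.025], [0, 0, 0], 100], [[0, 0, 0.02], [0, 0, 0], 100], [[0, 0, 0.016], [0, 0, 0], 100], [[0, 0, 0], [0, 0, 0], 100], [[0, 0, 0], [0, 0, 0], 100]], squeeze=40)

```text
time: 3.15
eef_pos: [0.4652, 0.1525, 0.035]
tool_rot: [3.132, -0.228, -0.002]
force: [0.9, -0.3, 0.0]
width: 0.0852
gripper_force: 0.0
```

move_arm(commands=[[[0, 0, 0], [0, 0, 0], 70], [[0, 0, 0], [0, 0, 0], 65], [[0, 0, 0], [0, 0, 0], 60], [[0, 0, 0], [0, 0, 0], 55], [[0, 0, 0], [0, 0, 0], 50], [[0, 0, 0], [0, 0, 0], 45], [[0, 0, 0], [0, 0, 0], 45], [[0, 0, 0], [0, 0, 0], 45]], squeeze=40)

```text
time: 3.82
eef_pos: [0.4668, 0.1537, 0.0367]
tool_rot: [3.133, -0.227, 0.004]
force: [-1.2, -1.4, 6.8]
width: 0.0499
gripper_force: 43.6
```

move_arm(commands=[[[0, 0, -0.0015], [0, 0, 0], 45], [[0.003, 0, 0], [0, 0, 0], 45], [[0.004, 0, 0], [0, 0, 0], 45], [[0.004, 0, 0], [0, 0, 0], 45], [[0.005, 0, 0], [0, 0, 0], 45], [[0, 0, 0], [0, 0, 0], 45], [[0, 0, 0], [0, 0, 0], 45]])

```text
time: 4.4
eef_pos: [0.4831, 0.1515, 0.0368]
tool_rot: [-3.133, 0.227, -0.003]
force: [0.5, 0.9, -1.1]
width: 0.0495
gripper_force: 42.8
```

Sliding freely; continue the remaining 20 mm.

move_arm(commands=[[[0.005, 0, 0], [0, 0, 0], 45], [[0.005, 0, 0], [0, 0, 0], 45], [[0.005, 0, 0], [0, 0, 0], 45], [[0.003, 0, 0], [0, 0, 0], 45], [[0.002, 0, 0], [0, 0, 0], 45], [[0, 0, 0], [0, 0, 0], 45], [[0, 0, 0], [0, 0, 0], 45]])

```text
time: 4.98
eef_pos: [0.5019, 0.1486, 0.0368]
tool_rot: [-3.133, 0.227, -0.001]
force: [-0.5, 0.7, 0.3]
width: 0.0496
gripper_force: 43.0
```

```bash
python3 - <<'E'
from cell import robot
from h import *
s=robot.state();print(s['time'],s['eef_pos'],s['force'])
c=robot.capture('wrist')
a=c['frame']
u=proj(c,[.5588,.1385,.032]);print(u)
x,y=int(u[0]),int(u[1]);x0,y0=max(x-80,0),max(y-60,0)
cv2.imwrite('pics/w2.png',cv2.resize(a[y0:y0+120,x0:x0+160,::-1],None,fx=4,fy=4));print(x0,y0)
for n in('scene','side'):
    c=robot.capture(n);x,y=proj(c,[.5588,.1385,.032]).astype(int);cv2.imwrite(f'pics/{n}2.png',cv2.resize(c['frame'][y-40:y+40,x-50:x+50,::-1],None,fx=6,fy=6))
E
```

```text
4.9833 [0.50190609 0.14863165 0.03676028] [-0.53193726  0.69056019  0.34241915]
[323.27009787 143.92875126]
243 83
```

View pics/w2.png

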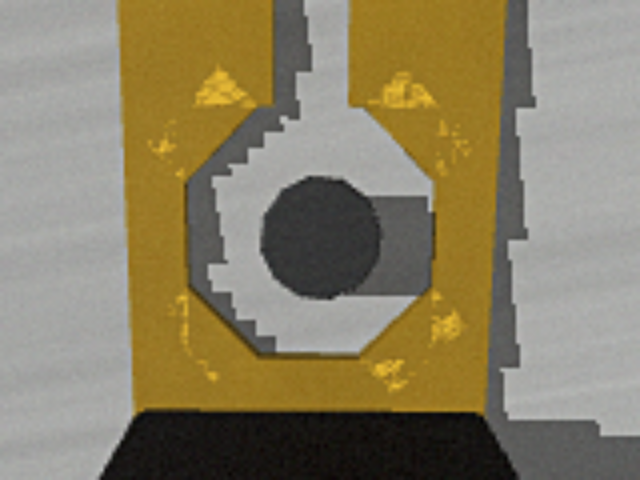

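View pics/scene2.png

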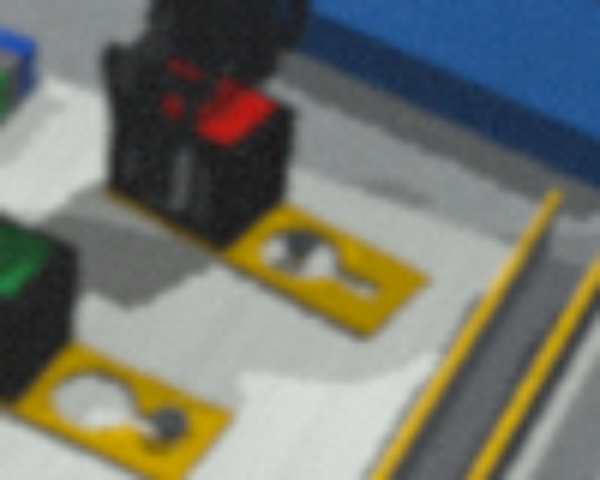

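The wrist crop shows the stud head at (320,237), well inside the wide hole centred near (310,230). The scene crop agrees. Lifting now.

move_arm(commands=[[[0, 0, -0.004], [0, 0, 0], 45], [[0, 0, -0.008], [0, 0, 0], 45], [[0, 0, -0.012], [0, 0, 0], 45], [[0, 0, -0.015], [0, 0, 0], 45], [[0, 0, -0.02], [0, 0, 0], 45], [[0, 0, -0.02], [0, 0, 0], 45], [[0, 0, -0.011], [0, 0, 0], 45], [[0, 0, 0], [0, 0, 0], 45]])

```text
time: 5.8
eef_pos: [0.5033, 0.1497, 0.1297]
tool_rot: [-3.132, 0.226, -0.009]
force: [0.8, 0.9, -2.9]
width: 0.0501
gripper_force: 42.6
```

```bash
python3 - <<'E'
from cell import robot
from h import *
s=robot.state();print(s['time'],s['eef_pos'],s['qpos'].round(2),s['wrist_torque'].round(2))
go(s,np.array([.515,.379,.1268]),-7.5)
E
```

```text
5.8 [0.50327166 0.14966633 0.12974032] [ 0.11  0.39 -0.56  1.72  0.23  1.09 -2.24] [0.06 0.01 0.02]
yaw -7.5 shift mm [ -21.3 -228.6    3.3] turn deg [-0.13 -0.32 -0.75] shift after turn [ -18.3 -228.9    2.9]
yaw 172.5 shift mm [ -21.3 -228.6    3.3] turn deg [ -0.5    0.2  179.25] shift after turn [ 18.3 228.9   2.9]
```

move_arm(commands=[[[-0.002, -0.015, 0], [0, 0, 0], 45], [[-0.003, -0.028, 0], [0, 0, 0], 45], [[-0.003, -0.034, 0], [0, 0, 0], 45], [[-0.003, -0.034, 0], [0, 0, 0], 45], [[-0.003, -0.034, 0], [0, 0, 0], 45], [[-0.003, -0.034, 0], [0, 0, 0], 45], [[-0.003, -0.028, 0], [0, 0, 0], 45], [[-0.001, -0.015, 0], [0, 0, 0], 45], [[0, -0.006, 0], [0, 0, 0], 45], [[0, 0, 0], [0, 0, 0], 45]])

```text
time: 6.63
eef_pos: [0.5119, 0.3787, 0.1252]
tool_rot: [3.133, -0.221, -0.004]
force: [-0.8, -1.7, -3.4]
width: 0.0497
gripper_force: 42.7
```

move_arm(commands=[[[0, 0, 0], [0, 0, 0], 45], [[0, 0, 0], [0, 0, 0], 45], [[0, 0, 0], [0, 0, 0], 45]])

```text
time: 6.88
eef_pos: [0.5142, 0.3748, 0.1265]
tool_rot: [3.131, -0.231, 0.001]
force: [0.8, -0.4, -2.8]
width: 0.0496
gripper_force: 42.7
```

```bash
python3 - <<'E'
from cell import robot
from h import *
s=robot.state();print(s['time'],s['eef_pos'],s['qpos'].round(2),s['force'])
go(s,np.array([.515,.379,.0218]),-7.5)
a=robot.capture('scene');b=robot.capture('side')
x,y=proj(a,[.55,.37,.08]).astype(int);A=a['frame'][y-60:y+60,x-65:x+65]
x,y=proj(b,[.55,.37,.08]).astype(int);B=b['frame'][y-60:y+60,x-65:x+65]
cv2.imwrite('pics/t3.png',cv2.resize(np.hstack([A,B])[:,:,::-1],None,fx=3,fy=3))
E
```

```text
6.8833 [0.51419004 0.37483204 0.12647186] [-0.31  0.62 -0.55  1.39  0.33  1.22 -2.61] [ 0.81729282 -0.36911893 -2.78087398]
yaw -7.5 shift mm [ 1.000e-01 -4.500e+00  1.047e+02] turn deg [ 0.13 -0.03 -0.93] shift after turn [  0.3  -4.2 104.7]
yaw 172.5 shift mm [ 1.000e-01 -4.500e+00  1.047e+02] turn deg [-4.0000e-02 -2.0000e-01  1.7907e+02] shift after turn [ -0.3   4.2 104.7]
```

View pics/t3.png

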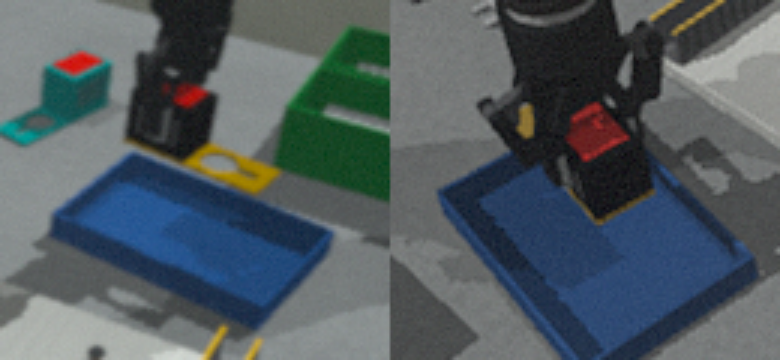

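The module hangs level in the grip above the tray in both views (housing at about (170,120) and (605,160)). Lowering.

move_arm(commands=[[[0, -0.004, 0.01], [0, 0, -0.9], 45], [[0, 0, 0.015], [0, 0, 0], 45], [[0, 0, 0.02], [0, 0, 0], 45], [[0, 0, 0.018], [0, 0, 0], 45], [[0, 0, 0.014], [0, 0, 0], 45], [[0, 0, 0.01], [0, 0, 0], 45], [[0, 0, 0.006], [0, 0, 0], 45], [[0, 0, 0.003], [0, 0, 0], 45], [[0, 0, 0], [0, 0, 0], 45], [[0, 0, 0], [0, 0, 0], 45]])

```text
time: 7.82
eef_pos: [0.5143, 0.382, 0.0315]
tool_rot: [-3.134, 0.201, -0.002]
force: [0.0, 0.1, -3.2]
width: 0.0495
gripper_force: 42.7
```

move_arm(commands=[[[0, 0, 0.001], [0, 0, 0], 45], [[0, 0, 0.001], [0, 0, 0], 45], [[0, 0, 0.001], [0, 0, 0], 45], [[0, 0, 0.001], [0, 0, 0], 45], [[0, 0, 0.001], [0, 0, 0], 45], [[0, 0, 0], [0, 0, 0], 45], [[0, 0, 0], [0, 0, 0], 45]])

```text
time: 8.4
eef_pos: [0.5138, 0.3813, 0.0257]
tool_rot: [3.135, -0.201, -0.0]
force: [-0.4, 0.4, -3.7]
width: 0.0499
gripper_force: 42.7
```

move_arm(commands=[[[0, 0, 0.001], [0, 0, 0], 45], [[0, 0, 0.001], [0, 0, 0], 45], [[0, 0, 0.001], [0, 0, 0], 45], [[0, 0, 0.001], [0, 0, 0], 45], [[0, 0, 0], [0, 0, 0], 45], [[0, 0, 0], [0, 0, 0], 45]])

```text
time: 8.9
eef_pos: [0.5138, 0.3814, 0.022]
tool_rot: [3.135, -0.202, 0.0]
force: [-0.5, -0.1, -0.6]
width: 0.0497
gripper_force: 42.9
```

move_arm(commands=[[[0, 0, 0.0005], [0, 0, 0], 45], [[0, 0, 0], [0, 0, 0], 45], [[0, 0, 0], [0, 0, 0], 60], [[0, 0, 0], [0, 0, 0], 68], [[0, 0, 0], [0, 0, 0], 76], [[0, 0, 0], [0, 0, 0], 85], [[0, 0, 0], [0, 0, 0], 90], [[0, 0, 0], [0, 0, 0], 90], [[0, 0, 0], [0, 0, 0], 90]], squeeze=20)

```text
time: 9.65
eef_pos: [0.5138, 0.3814, 0.0213]
tool_rot: [-3.135, 0.201, 0.0]
force: [0.6, 0.0, -0.1]
width: 0.0769
gripper_force: 0.0
```

move_arm(commands=[[[0, 0, -0.008], [0, 0, 0], 90], [[0, 0, -0.015], [0, 0, 0], 90], [[0, 0, -0.025], [0, 0, 0], 90], [[0, 0, -0.03], [0, 0, 0], 90], [[0, 0, -0.03], [0, 0, 0], 90], [[0, 0, -0.03], [0, 0, 0], 90], [[0, 0, -0.02], [0, 0, 0], 90], [[0, 0, 0], [0, 0, 0], 90], [[0, 0, 0], [0, 0, 0], 90]])

```text
time: 10.4
eef_pos: [0.5144, 0.3823, 0.1816]
tool_rot: [-3.132, 0.201, -0.005]
force: [0.2, -0.5, -0.3]
width: 0.077
gripper_force: 0.0
```

```bash
python3 - <<'E'
from cell import robot
from h import *
s=robot.state();print(s['time'],s['eef_pos'])
a=robot.capture('scene');b=robot.capture('side')
c=robot.capture('wrist')
for k in blobs(c,(0,180,100),(6,255,255),200): print('red',*rect(c,k,.066))
for k in blobs(a,(50,120,60),(80,255,255),40):
    m=k[:,0].mean(0)
    if m[0]<400:print('green',*rect(a,k,.08))
cv2.imwrite('pics/f.png',np.hstack([a['frame'][100:320,220:500],b['frame'][100:320,120:400]])[:,:,::-1])
E
```

```text
10.4 [0.51444209 0.38233754 0.18160544]
red [283.2 228.5] [37.7 35.7] 50.6
red [334.  569.8] [32.2 35.5] 74.2
red [513.2 381.6] [36.1 51.9] 82.6
green [ 468.5 -113. ] [39.1 55.5] 85.7
green [465.5  12.4] [38.9 54.3] 88.4
```

View pics/f.png

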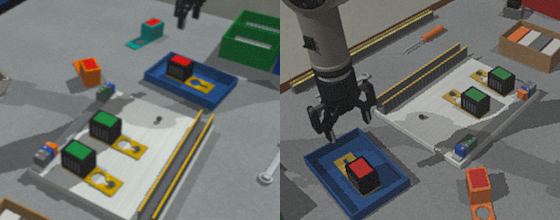

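The red module lies flat in the tray at (181,65) and (360,170). The green modules haven't moved and the gripper is clear.

```bash
python3 -c "
from cell import robot
print(robot.sign_off())"
```

```text
the job is handed in; nothing more can be done
None
```

The red module is off its stud and lying flat in the blue tray, both green modules are still hung where they were, and the job was handed in at about 10.5 s of the 42 s limit.

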